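# True up the column of a microscope stand with a try square

## Task

The column of the microscope stand has come loose and leans over its base plate. Switch on the bench lamp by pressing its green button fully down and letting it spring back, so that any gap shows against the light; then pick up the blue try square, stand it on the base plate and press it into the corner until its stock lies flat on the plate and its blade edge lies flat along the middle of the column's face, which brings the column square. Finish while still gripping the square and holding it firmly home, pressed both down on the plate and against the column, so that I can tighten the clamp, and leave the bottle, the glass and the camera head where they are.

Things in the scene. Friction and masses are not known exactly. Their poses are not given: they have to be found in the camera images.
- base: Grey base plate of the stand, 240 x 150 x 16 mm, fixed to the bench. Origin: centre of its underside. Its x axis runs along the 240 mm length towards the end where the column stands, y across, z up. Its upper face is 16 mm above the bench.
- foot: Dark steel fork foot on the plate, 85 mm from the plate's centre along its +x, carrying the column. Origin: on the plate's top, under the column's axis; axes as the base. Two cheeks (22 mm in x, 34 mm high) flank the column, outer faces 22 mm from the middle, 4 mm behind the working face. A black clamp lever sticks out 41 mm on the -y side, below 35 mm, pointing away from the corner.
- column (a joint): Lean of the loose column, rad. 0 = square to the plate; positive = leaning towards the base's -x, over the plate, closing the corner. Starts at 0.035 to 0.09, ends of travel -0.14 and 0.14. It turns about the base's y direction on a bolt on the column's axis, 18 mm above the plate, with friction (about 0.15 N m), so it stays where it is pushed.
- column_foot (a point): Bottom of the corner, fixed: where the upright column's working face meets the plate's top, mid-width; 70 mm from the plate's centre along its +x, 15 mm in front of the column's axis. Axes as the base. The column is a plain aluminium tube 30 x 30 mm, 227 mm high above the plate; its working face looks to the base's -x.
- column_top (a point): Top end of the column's working face, in the middle of its width, 227 mm above column_foot when the column is upright; moves with the column.
- square: Try square, about 0.3 kg, standing on its stock on the bench. Blue stock 140 mm long (x), 22 wide (y), 30 high; steel blade 30 mm wide (x), 4 thick (y) rises from the stock's +x end to 150 mm above the underside. Origin: centre of the stock's underside; x towards the blade, z up. The blade's outer edge and the stock's end are in line at x = +70 mm.
- square_grip (a point): Where to grip the stock, across its 22 mm width: 85 mm from the outer end (15 mm behind the middle), 24 mm above the underside.
- square_heel (a point): Outer corner of the square: the underside at the blade end, in the middle of the width. When the square is home it lies at column_foot.
- square_tip (a point): Upper end of the blade's outer working edge, 150 mm above square_heel.
- lamp: White bench lamp for the microscope, 75 x 100 x 42 mm with a short black barrel, fixed. Origin: centre of its underside (the housing is 12 mm towards +x of it); the barrel points to -x, towards the stand.
- lamp_button (a joint): Travel of the lamp's green push button, m: 0 = released, 0.005 = fully down; grows downwards. A spring brings it back; fully down takes about 4 N.
- lamp_button_top (a point): Centre of the top of the green button, 22 mm in diameter, about 59 mm above the bench; press straight down.
- bottle: Small amber dropper bottle with black cap, 28 mm in diameter, 62 mm high. Origin: centre of its underside. Leave alone.
- glass: Glass tumbler, 66 mm in diameter, 100 mm high. Origin: centre of its underside. Leave alone.
- camera_head: Camera head taken off the stand: black clamp block 46 x 46 x 34 mm and, 68 mm along its +x, an upright grey tube 32 mm in diameter and 82 mm high. Origin: centre of the underside of the block. Leave alone.
Not all that is in view belongs to the job. What is shaped like the lamp but red is not meant.

How it is judged:
By the outcome, as a careful person would: the job done as asked, in the order asked, and still so for the second after the job is handed in, while the arm keeps its last pose, push and grip.
It also fails if it takes over 54 s, if anything falls off the work surface, if the arm or the gripper's body presses on something with over 40 N, if the wrist force passes 120 N, or if a joint passes its speed limit or range.

## Robot

A 6-joint arm with a two-finger parallel gripper is mounted at the origin on the work surface. World frame = base frame: x ahead of the robot, y to its left, z up, the work surface at z = 0. Lengths are in m, angles in rad, forces in N, time in s.
With the tool pointing down it reaches from about 0.35 to 0.85 m from the base axis. Payload 8.1 kg.
Tool frame: the origin (TCP) lies between the finger pads; the fingertips stand 11 mm ahead of it and the grasp point (between the pads) lies 8 mm behind it (robot.tips_ahead is the distance from the TCP to the fingertips, in m); z points along the fingers, y is the line along which they close (so a half turn about z gives the same grasp; the last joint's range is limited). The gripper opens to 93 mm and grips with 3 to 60 N. Pads are 15 mm wide; open, the fingers measure 128 mm over their backs; the gripper's body (75 mm by 188 mm) begins 65 mm behind the grasp point.
Start: joints at [1.06, 0.13, 1.488, -0, 1.523, -0.085], TCP at [0.248, 0.546, 0.23] pointing down, gripper open.
Joint ranges: [-2.96, 2.96], [-0.89, 2.26], [0.02, 2.5], [-1.34, 4.48], [0, 2.73], [-2.66, 2.66]. Speed limits (rad/s): [2.39, 2.39, 2.79, 3.14, 3.14, 3.14].

## Interface

Orientations are given as a rotation vector (axis times angle).
In Python, from plant import robot gives the robot as it stands. The module is installed in compiled form; this text tells all that it offers.
- The arm moves only by the tool move_arm, never from a script. Its argument "deltas" is one flat list of numbers, 7 for each row, row after row: the shift along the tool's x, y, z in m, then the turn, a rotation vector about the tool's x, y, z in rad, then the opening, from 0 (shut) to 1 (fully open). A call has 1 to 12 rows; each row is the pose to reach, as a shift and turn from the pose commanded when the call began, along the tool's axes at that moment; what a row does not reach only later rows make up. A row lasts 1/8 s, in which the tool goes at most 62.5 mm and 10.7 degrees, less where a joint would pass 70% of its speed; a pose out of reach is approached as far as the arm can. A call with a gripper value outside its range is refused whole. The fingers move at their own pace and stop on an object; "squeeze" is the grip in N (left out, the last holds). Time passes only in rows, so rows that repeat a pose let the fingers close. It gives the time, the measured TCP pose, the force, the opening and the grip force at its end, in the units of the state.
- robot.read_state(): the state, without advancing time (a new reading comes with each control period).
- robot.read_camera(name): name is "scene" or "top" or "wrist"; returns (picture, depth): 384x512x3 uint8, red, green, blue; 384x512 float32, m along the optical axis (not along the pixel's ray), 0 where there is no reading.
- robot.camera_model(name): a dict with "K" (3x3 intrinsics, pixels), "k1" (the pictures are not rectified: a ray, as slopes to the right and down, at radius r is drawn at 1 + k1 r^2 times it, then the intrinsics apply), "R" (3x3) and "t" (3): a world point X has camera coordinates R X + t; the wrist camera has in their place "tool_from_camera" (4x4, takes a point from camera to tool coordinates, whose origin is the TCP and whose axes are the flange's). Camera axes: x right, y down, z forward; pixel columns grow to the right and rows downward; lengths in m; the calibration is good to about 2 mm. A picture is of the moment at which its call begins: read the wrist's pose just before it. camera_model takes no time and is no camera call.
- robot.close_job(): hands the job in; it is judged then, once.
Trained networks look in the newest picture that a camera, given by its name, has taken for a name from the list of things; names that differ only in an ending like _2 or _b are one class to them, and where a whole thing is asked for, a point or a joint stands for the part that bears it (a point fixed in the world has none). Each returns a list of dicts, best first, with "confidence" (0 to 1); they miss things now and then, are a little off and sometimes report something else, mostly with a low value. They report only what shows in the picture. A call takes as long as a camera call. They do not tell look-alikes from the thing itself.
- robot.recognise(camera, label): "uv" ([column, row] in pixels, amid what is visible of it).
The state is a dict: "t": time; "q": joint angles; "dq": joint speeds; "joint_torque": joint torques, N m; "tool_pos": TCP position; "orientation": TCP orientation; "force": force on the tool from outside, world axes, zero at the start; "wrist_torque": the same for the moment, N m; "opening": finger opening in m; "gripper_force": force on a finger pad.
Only numpy, scipy, OpenCV 4.12 (cv2) and the standard library are available. Lean on these libraries where they do the work, as an engineer would, in place of code of your own. Each camera call takes 0.05 s, during which the arm holds its last target. There are 200 camera calls.

## Working session

There is one attempt and no reset: what is moved stays moved. The work goes in short steps, Python scripts to look and compute and a tool call to move; the robot and the scene stay as the last step left them, time stands still between calls to the robot, and variables do not carry over. Pictures are saved under pics/ and viewed, at most 10 in all, crops included, and the job is handed in when it is done.

Besides the shell and the picture viewer there is one more tool, called in YAML: its name, and indented under it one key for each argument. move_arm: Moves the arm, as the interface text tells. Its arguments: {"type":"object","properties":{"deltas":{"type":"array","items":{"type":"number"}},"squeeze":{"type":"number"}},"required":["deltas"]}

```bash
mkdir -p pics
cat > h.py <<'E'
import numpy as np, cv2
from scipy.spatial.transform import Rotation as Rn
from plant import robot
def tool():
    s=robot.read_state(); return np.array(s['tool_pos']),Rn.from_rotvec(s['orientation']).as_matrix(),s
def model(name,pose=None):
    m=robot.camera_model(name);K=np.array(m['K']);k1=m['k1']
    if name=='wrist':
        p,R=pose; T=np.array(m['tool_from_camera']); Rc=R@T[:3,:3]; c=R@T[:3,3]+p
    else: Rc=np.array(m['R']).T; c=-Rc@np.array(m['t'])
    return K,k1,Rc,c
def rays(M,uv):
    K,k1,Rc,c=M
    d=cv2.undistortPoints(np.array(uv,float).reshape(-1,1,2),K,np.array([k1,0,0,0.])).reshape(-1,2)
    return np.c_[d,np.ones(len(d))]@Rc.T,c
def onplane(M,uv,z):
    r,c=rays(M,uv); return c+r*((z-c[2])/r[:,2])[:,None]
def cloud(M,dep):
    h,w=dep.shape; u,v=np.meshgrid(np.arange(w),np.arange(h))
    r,c=rays(M,np.stack([u,v],-1)); P=c+r*dep.reshape(-1,1); P[dep.ravel()==0]=np.nan
    return P.reshape(h,w,3)
def proj(M,X):
    K,k1,Rc,c=M; x=(np.atleast_2d(X)-c)@Rc; s=x[:,:2]/x[:,2:]; s=s*(1+k1*(s**2).sum(1))[:,None]
    return s@K[:2,:2].T+K[:2,2]
def shot(name):
    p,R,_=tool(); im,d=robot.read_camera(name); return im,d,model(name,(p,R))
def save(n,im): cv2.imwrite('pics/'+n,cv2.cvtColor(im,cv2.COLOR_RGB2BGR))
E
python3 - <<'E'
from h import *
ims=[]
for n in ['scene','top']:
    im,d,M=shot(n); save(n+'0.png',im); np.savez(n+'0.npz',im=im,d=d); P=cloud(M,d); print(n,M[3].round(3))
    for l in ['base','foot','column','column_top','square','lamp','lamp_button','bottle','glass','camera_head']:
        for r in robot.recognise(n,l)[:3]:
            u,v=np.round(r['uv']).astype(int); print(l,round(r['confidence'],2),u,v,P[v,u].round(3))
p,R,s=tool();print(p,R.round(3),s['t'],s['force'])
E
```

```text
scene [1.436 0.83  1.054]
base 0.79 281 200 [ 0.476 -0.022  0.015]
foot 0.78 298 180 [0.49  0.063 0.156]
column 0.82 299 179 [0.479 0.058 0.152]
column_top 0.67 295 180 [0.492 0.052 0.152]
square 0.7 208 172 [ 0.559 -0.329  0.032]
lamp 0.74 253 223 [0.654 0.014 0.042]
lamp 0.64 223 261 [0.84  0.073 0.045]
lamp_button 0.43 216 248 [0.828 0.029 0.061]
bottle 0.46 205 172 [ 0.565 -0.341  0.029]
glass 0.89 349 267 [0.596 0.359 0.044]
camera_head 0.81 189 212 [ 0.757 -0.199  0.027]
top [ 0.544 -0.008  1.293]
base 0.82 269 252 [ 0.466 -0.044  0.013]
foot 0.57 234 249 [0.486 0.045 0.252]
column 0.48 235 249 [0.486 0.043 0.251]
column_top 0.59 239 253 [0.477 0.033 0.25 ]
column_top 0.47 374 216 [ 0.573 -0.348  0.03 ]
square 0.7 371 217 [ 0.57  -0.339  0.03 ]
lamp 0.87 251 184 [0.66  0.01  0.042]
lamp 0.85 233 131 [0.814 0.065 0.04 ]
lamp_button 0.52 244 121 [0.838 0.033 0.066]
bottle 0.41 145 259 [0.443 0.306 0.058]
glass 0.68 126 197 [0.62  0.382 0.005]
glass 0.4 326 158 [ 0.739 -0.206  0.037]
camera_head 0.97 324 158 [ 0.74  -0.2    0.036]
[0.24780618 0.54643779 0.22961478] [[-0.911  0.413  0.   ]
 [ 0.413  0.911 -0.   ]
 [-0.    -0.    -1.   ]] 1.1 [0.04377037 0.29878176 0.66186321]
```

```bash
python3 -c "
import cv2,numpy as np
a=cv2.imread('pics/scene0.png');b=cv2.imread('pics/top0.png')
cv2.imwrite('pics/both0.png',cv2.resize(np.vstack([a,b]),(400,600)))"
```

```text
(no output)
```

View pics/scene0.png

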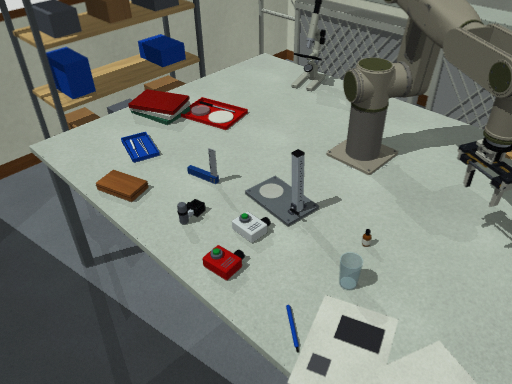

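View pics/top0.png

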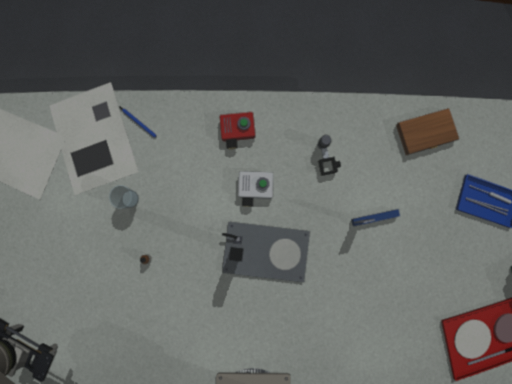

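The top picture shows the white lamp at about (255,185), with its green button at (263,183). The red look-alike is at (237,127). The blue square is at (375,217), with its blade at the left (+y) end. The base is at (265,252), with the column at about (235,253) leaning towards the right (-y).

Things that could be mistaken for the targets (top-picture pixels):
- **Button:** white lamp (263,183) is the one to press, not the red lamp (243,124).
- **Square:** blue stock (375,217) is the one to pick, not the blue pen (138,122) or the blue tray (487,203).

Run:
```python
from h import *
f=np.load('top0.npz'); im,d=f['im'],f['d']; M=model('top'); P=cloud(M,d)
hsv=cv2.cvtColor(im,cv2.COLOR_RGB2HSV)
def box(m,u0,u1,v0,v1):
    k=np.zeros(m.shape,bool); k[v0:v1,u0:u1]=m[v0:v1,u0:u1]; return k
def rect(k,z):
    c=max(cv2.findContours(k.astype(np.uint8),0,2)[0],key=cv2.contourArea)
    X=onplane(M,c.reshape(-1,2),z)[:,:2]; r=cv2.minAreaRect((X*1000).astype(np.float32)); return r
g=box((hsv[...,0]>40)&(hsv[...,0]<85)&(hsv[...,1]>90),245,285,165,200)
v,u=np.nonzero(g); print('button',len(u),u.mean(),v.mean(),onplane(M,[[u.mean(),v.mean()]],.059),np.nanmedian(P[g],0))
b=box((P[...,2]>.010)&(P[...,2]<.023),205,325,215,290); print('base',rect(cv2.morphologyEx(b.astype(np.uint8),3,np.ones((9,9))),.016), b.sum())
w=box((P[...,2]>.034)&(P[...,2]<.048),225,285,165,210); print('lamp',rect(w,.042))
s=box((hsv[...,0]>100)&(hsv[...,0]<130)&(hsv[...,1]>110),340,410,200,235); print('square',s.sum(),rect(s,.03),np.nanmedian(P[s],0))
t=box(P[...,2]>.235,215,250,230,280); print('coltop',t.sum(),np.nanmean(P[t],0),rect(t,.243))
t=box(P[...,2]>.135,340,365,205,240); print('tip',t.sum(),np.nanmean(P[t],0) if t.any() else 0)
s0=cv2.imread('pics/scene0.png')
A=cv2.resize(s0[150:280,170:330],None,fx=3,fy=3,interpolation=2); B=cv2.resize(cv2.imread('pics/top0.png')[110:290,210:410],(433,390),interpolation=2)
B=cv2.resize(B,(320,288));C=np.zeros((390,800,3),np.uint8);C[:,:480]=A;C[:288,480:]=B; cv2.imwrite('pics/crop.png',C)
```

```text
button 40 262.325 183.025 [[ 0.66196266 -0.02174817  0.059     ]] [ 0.66170683 -0.02087124  0.06319448]
base ((467.7370300292969, -34.392974853515625), (238.2496795654297, 148.81497192382812), 83.64578247070312) 3868
lamp ((646.8764038085938, -2.6843605041503906), (99.43024444580078, 100.68489074707031), 88.14043426513672)
square 200 ((569.3298950195312, -353.72711181640625), (17.544225692749023, 135.94265747070312), 12.056326866149902) [ 0.57287605 -0.37224009  0.03011076]
coltop 179 [0.47444912 0.04048979 0.25057883] ((473.98248291015625, 40.873619079589844), (31.51976776123047, 31.7094669342041), 84.45897674560547)
tip 3 [ 0.5549357  -0.28956831  0.14420794]
```

View pics/crop.png

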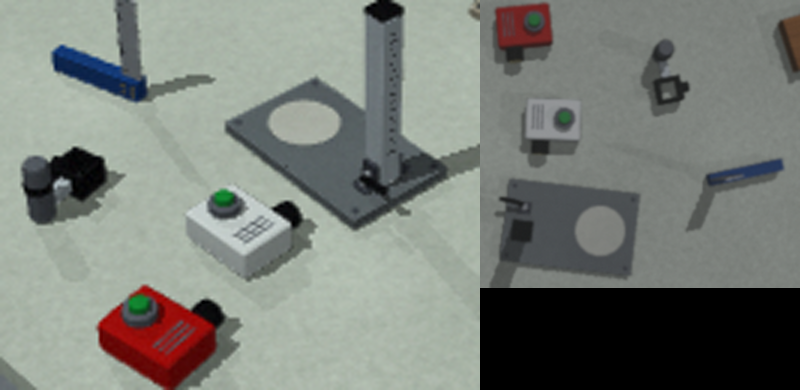

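Confirmed in the crop: white lamp's green button at about (225,200), red lamp is the look-alike, and the square's blade end faces the column. Next is a high move to above the white lamp's button.

move_arm:
  deltas: [-0.612, -0.346, -0.05, 0, 0, 0.934, 0, -0.612, -0.346, -0.05, 0, 0, 0.934, 0, -0.612, -0.346, -0.05, 0, 0, 0.934, 0, -0.612, -0.346, -0.05, 0, 0, 0.934, 0, -0.612, -0.346, -0.05, 0, 0, 0.934, 0, -0.612, -0.346, -0.05, 0, 0, 0.934, 0, -0.612, -0.346, -0.05, 0, 0, 0.934, 0, -0.612, -0.346, -0.05, 0, 0, 0.934, 0, -0.612, -0.346, -0.05, 0, 0, 0.934, 0, -0.612, -0.346, -0.05, 0, 0, 0.934, 0, -0.612, -0.346, -0.05, 0, 0, 0.934, 0, -0.612, -0.346, -0.05, 0, 0, 0.934, 0]
  squeeze: 10

```text
t: 2.6
tool_pos: [0.6635, -0.0251, 0.2791]
orientation: [1.979, 2.439, -0.001]
force: [-0.7, 1.0, -0.1]
opening: 0.0008
gripper_force: 0.0
```

Run:
```python
from h import *
p,R,s=tool();print(p,R.round(3),s['t'],s['force'],s['opening'],s['q'])
im,d,M=shot('wrist'); save('w1.png',im); P=cloud(M,d)
hsv=cv2.cvtColor(im,cv2.COLOR_RGB2HSV)
g=((hsv[...,0]>40)&(hsv[...,0]<85)&(hsv[...,1]>90)).astype(np.uint8)
n,l,st,c=cv2.connectedComponentsWithStats(g)
for i in range(1,n):
    if st[i,4]>100: print(st[i],c[i],onplane(M,[c[i]],.059),np.nanmedian(P[l==i],0))
print('cam',M[3]-p)
```

```text
[ 0.66347965 -0.02506828  0.27909598] [[-0.206  0.979 -0.   ]
 [ 0.979  0.206 -0.001]
 [-0.001 -0.    -1.   ]] 2.6 [-0.67060677  1.01612136 -0.11458365] 0.00075313480837695 [-1.14602198e-01  2.90918772e-01  1.21598063e+00 -6.39704956e-04
  1.63491118e+00 -3.22064187e-01]
[402 135  21  19 316] [411.88607595 144.06329114] [[0.83541327 0.03634238 0.059     ]] [0.83359798 0.03653095 0.06205989]
[244 152  18  18 268] [252.35074627 160.39552239] [[ 0.66152752 -0.02029125  0.059     ]] [ 0.66139619 -0.01961002  0.06230205]
cam [-0.01718069  0.08264183  0.15451771]
```

move_arm:
  deltas: [0.005, -0.001, 0.06, 0, 0, 0, 0, 0.005, -0.001, 0.12, 0, 0, 0, 0, 0.005, -0.001, 0.18, 0, 0, 0, 0, 0.005, -0.001, 0.2, 0, 0, 0, 0, 0.005, -0.001, 0.207, 0, 0, 0, 0, 0.005, -0.001, 0.211, 0, 0, 0, 0, 0.005, -0.001, 0.213, 0, 0, 0, 0, 0.005, -0.001, 0.213, 0, 0, 0, 0]

```text
t: 3.65
tool_pos: [0.6621, -0.0166, 0.0693]
orientation: [1.973, 2.441, 0.004]
force: [-0.8, 1.8, 5.5]
opening: 0.0006
gripper_force: 2.6
```

move_arm:
  deltas: [0, 0, 0.002, 0, 0, 0, 0, 0, 0, 0.004, 0, 0, 0, 0, 0, 0, 0.004, 0, 0, 0, 0]

```text
t: 4.03
tool_pos: [0.6624, -0.0166, 0.0688]
orientation: [1.973, 2.44, 0.005]
force: [-14.1, 3.2, 29.0]
opening: 0.0008
gripper_force: 14.3
```

move_arm:
  deltas: [0, 0, -0.03, 0, 0, 0, 0, 0, 0, -0.09, 0, 0, 0, 0, 0, 0, -0.15, 0, 0, 0, 0, -0.05, -0.024, -0.2, 0, 0, 0, 0.6, -0.355, -0.166, -0.22, 0, 0, 0, 0.6, -0.355, -0.166, -0.22, 0, 0, 0, 0.6, -0.355, -0.166, -0.22, 0, 0, 0, 0.6, -0.355, -0.166, -0.22, 0, 0, 0, 0.6, -0.355, -0.166, -0.22, 0, 0, 0, 0.6, -0.355, -0.166, -0.22, 0, 0, 0, 0.6, -0.355, -0.166, -0.22, 0, 0, 0, 0.6]

```text
t: 5.4
tool_pos: [0.5712, -0.4021, 0.2838]
orientation: [1.979, 2.437, -0.001]
force: [0.7, 0.0, -0.2]
opening: 0.056
gripper_force: 0.0
```

Run:
```python
from h import *
p,R,s=tool();print(p,R.round(3),s['t'],s['force'],s['opening'])
im,d,M=shot('wrist'); save('w2.png',im); P=cloud(M,d); np.savez('w2.npz',im=im,d=d,p=p,R=R)
hsv=cv2.cvtColor(im,cv2.COLOR_RGB2HSV)
s=((hsv[...,0]>100)&(hsv[...,0]<130)&(hsv[...,1]>110)).astype(np.uint8)
n,l,st,c=cv2.connectedComponentsWithStats(s)
for i in range(1,n):
    if st[i,4]>200:
        k=(l==i)&(abs(P[...,2]-.03)<.004); print(st[i],k.sum())
        if k.sum()>50: 
            print(cv2.minAreaRect((P[k][:,:2]*1000).astype(np.float32)),np.nanmedian(P[k],0))
            cc=max(cv2.findContours(k.astype(np.uint8),0,2)[0],key=cv2.contourArea).reshape(-1,2)
            print(cv2.minAreaRect((onplane(M,cc,.03)[:,:2]*1000).astype(np.float32)))
```

```text
[ 0.57115937 -0.40210466  0.28380172] [[-0.205  0.979  0.001]
 [ 0.979  0.205 -0.002]
 [-0.002  0.001 -1.   ]] 5.4 [ 0.70611847  0.01935254 -0.17562683] 0.05599648412263078
[ 251   59   17  116 1668] 1657
((568.3759155273438, -353.761474609375), (19.60553741455078, 136.2415313720703), 12.43990707397461) [ 0.56994687 -0.35813132  0.0294837 ]
((568.3178100585938, -353.6371765136719), (19.52987289428711, 135.9398956298828), 12.437047958374023)
[226 292  64  24 813] 0
[ 186  348   75   36 1635] 0
[239 348  49  36 817] 0
```

View pics/w2.png

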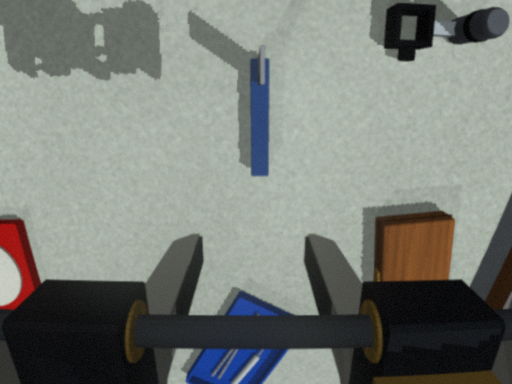

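Square seen from the wrist at (260,115), blade at its far (+y) end, nothing near it. Next I descend over the stock.

move_arm:
  deltas: [0.033, 0.007, 0.06, 0, 0, -0.01, 0.6, 0.033, 0.007, 0.12, 0, 0, -0.01, 0.6, 0.033, 0.007, 0.18, 0, 0, -0.01, 0.6, 0.033, 0.007, 0.22, 0, 0, -0.01, 0.6, 0.033, 0.007, 0.25, 0, 0, -0.01, 0.6, 0.033, 0.007, 0.25, 0, 0, -0.01, 0.6]

```text
t: 6.2
tool_pos: [0.5709, -0.362, 0.0298]
orientation: [-1.958, -2.45, -0.0]
force: [-0.6, -0.1, 0.6]
opening: 0.0555
gripper_force: 0.0
```

move_arm:
  deltas: [-0.006, 0, 0.007, 0, 0, 0, 0.6, -0.006, 0, 0.013, 0, 0, 0, 0.6, -0.006, 0, 0.013, 0, 0, 0, 0.0, -0.006, 0, 0.013, 0, 0, 0, 0.0, -0.006, 0, 0.013, 0, 0, 0, 0.0, -0.006, 0, 0.013, 0, 0, 0, 0.0]
  squeeze: 40

```text
t: 6.95
tool_pos: [0.5735, -0.371, 0.02]
orientation: [1.963, 2.453, -0.0]
force: [0.7, -0.5, 0.8]
opening: 0.0219
gripper_force: 40.0
```

move_arm:
  deltas: [0, 0, -0.03, 0, 0, 0, 0, 0, 0, -0.08, 0, 0, 0, 0, 0, 0, -0.12, 0, 0, 0, 0, 0, 0, -0.12, 0, 0, 0, 0]

```text
t: 7.45
tool_pos: [0.5757, -0.3724, 0.1444]
orientation: [1.958, 2.447, 0.0]
force: [0.2, -0.3, -2.6]
opening: 0.0218
gripper_force: 40.0
```

Run:
```python
from h import *
f=np.load('top0.npz'); im,d=f['im'],f['d']; M=model('top'); P=cloud(M,d)
k=np.zeros(d.shape,bool); k[215:290,205:325]=(abs(P[215:290,205:325,2]-.016)<.006); 
c=max(cv2.findContours(cv2.morphologyEx(k.astype(np.uint8),3,np.ones((9,9))),0,2)[0],key=cv2.contourArea)
print(cv2.boxPoints(cv2.minAreaRect((onplane(M,c.reshape(-1,2),.016)[:,:2]*1000).astype(np.float32))))
for i in range(4):
    robot.read_camera('wrist'); s=robot.read_state(); print(s['tool_pos'],s['orientation'],s['force'],s['opening'])
p,R,s=tool();print(p,R.round(3),s['t'])
```

```text
[[ 380.60254 -144.55095]
 [ 528.50323 -161.02103]
 [ 554.8715    75.765  ]
 [ 406.97083   92.23508]]
[ 0.57435917 -0.37143704  0.14112365] [1.96094245e+00 2.45022573e+00 1.17193331e-04] [-0.00592635 -0.28937525 -4.16775564] 0.0220539597677156
[ 0.57316908 -0.37055564  0.13862472] [-1.96248117e+00 -2.45225480e+00  4.80416728e-05] [-0.46613833  0.66425856 -2.53485411] 0.02160775919499387
[ 0.57245873 -0.3700004   0.13713621] [-1.96083721e+00 -2.45027369e+00  9.22809092e-05] [-0.80709087 -0.57184989 -2.67629281] 0.021714163959254584
[ 0.5721247  -0.36976276  0.13648128] [-1.96002480e+00 -2.44933243e+00  2.45527612e-04] [-0.37376808  0.61226308 -2.47053282] 0.021768045147590523
[ 0.5721247  -0.36976276  0.13648128] [[-0.219  0.976 -0.004]
 [ 0.976  0.219  0.003]
 [ 0.003 -0.003 -1.   ]] 7.65
```

move_arm:
  deltas: [0.056, -0.011, 0, 0, 0, 0.066, 0, 0.112, -0.021, 0, 0, 0, 0.132, 0, 0.168, -0.032, 0, 0, 0, 0.2, 0, 0.224, -0.042, 0, 0, 0, 0.265, 0, 0.26, -0.05, 0, 0, 0, 0.31, 0, 0.279, -0.053, 0, 0, 0, 0.331, 0, 0.279, -0.053, 0, 0, 0, 0.331, 0, 0.279, -0.053, 0, 0, 0, 0.331, 0, 0.279, -0.053, 0, 0, 0, 0.331, 0]

```text
t: 8.78
tool_pos: [0.4606, -0.1109, 0.1392]
orientation: [-2.34, -2.095, 0.001]
force: [0.8, -0.6, -2.9]
opening: 0.0216
gripper_force: 40.0
```

Run:
```python
from h import *
robot.read_camera('wrist');robot.read_camera('wrist')
p,R,s=tool();print(p,R.round(4),s['t'],s['force'])
im,d,M=shot('wrist'); save('w3.png',im); P=cloud(M,d); np.savez('w3.npz',im=im,d=d,p=p,R=R)
for l in ['column','base','square']: print(l,robot.recognise('wrist',l)[:2])
z=P[...,2]
for lo,hi in [(.008,.024),(.235,.255),(.26,.28)]: 
    k=(z>lo)&(z<hi); v,u=np.nonzero(k); print(lo,k.sum(),u.min() if len(u) else 0,u.max() if len(u) else 0,v.min() if len(v) else 0,v.max() if len(v) else 0)
im2,d2,M2=shot('scene'); save('s3.png',cv2.resize(im2[100:270,190:390],None,fx=3,fy=3))
```

```text
[ 0.46068868 -0.11082605  0.13939418] [[ 1.105e-01  9.939e-01 -5.000e-04]
 [ 9.939e-01 -1.105e-01  1.000e-04]
 [ 0.000e+00 -5.000e-04 -1.000e+00]] 8.875 [-0.03118785  0.10833189 -2.99062076]
column [{'uv': [252.4, 200.2], 'confidence': 0.66}]
base [{'uv': [223.8, 98.5], 'confidence': 0.89}]
square [{'uv': [250.4, 195.3], 'confidence': 0.95}]
0.008 33764 151 511 0 287
0.235 13156 69 434 321 383
0.26 0 0 0 0 0
```

View pics/w3.png

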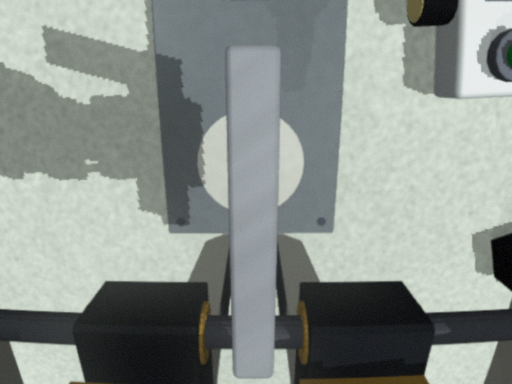

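The picture shows the plate centred around column 251, its near edge at row 232, and the blade edge-on at (253,200). Next I measure the plate edges.

Run:
```python
from h import *
f=np.load('w3.npz'); im,d,p,R=f['im'],f['d'],f['p'],f['R']; M=model('wrist',(p,R))
Pz=cloud(M,d)[...,2]
g=cv2.GaussianBlur(im.astype(np.float32).mean(2),(3,3),0)
def edge(rows,cols,axis):
    pts=[]
    if axis==1:
        for v in rows:
            z=Pz[v,cols]; i=np.argmax(abs(np.diff((z>.009).astype(float)))); pts.append((cols[i]+.5,v))
    else:
        for u in cols:
            z=Pz[rows,u]; i=np.argmax(abs(np.diff((z>.009).astype(float)))); pts.append((u,rows[i]+.5))
    X=onplane(M,pts,.016)[:,:2]; c=np.median(X,0); l=cv2.fitLine(X.astype(np.float32),cv2.DIST_HUBER,0,1e-4,1e-4).ravel(); return l
T=lambda l:(np.degrees(np.arctan2(l[1],l[0]))%180,l[2:])
L=edge(np.arange(20,225),np.arange(135,180),1); Rr=edge(np.arange(20,225),np.arange(320,360),1)
N=edge(np.arange(222,242),np.r_[185:225,290:325],0)
print(T(L),T(Rr),T(N))
a=np.radians((T(L)[0]+T(Rr)[0])/2); xb=np.array([np.cos(a),np.sin(a)]); yb=np.array([-xb[1],xb[0]])
yl,yr,xn=L[2:]@yb,Rr[2:]@yb,N[2:]@xb; print('width',yl-yr)
c=xb*(xn+.12)+yb*(yl+yr)/2; print('centre',c,'ang',np.degrees(a))
print('rel tcp: along',(c-p[:2])@xb,'lat',(c-p[:2])@yb,'tool x ang',np.degrees(np.arctan2(R[1,0],R[0,0])))
# blade edge-on: bright bar centre columns, ray plane
```

```text
(np.float32(83.74761), array([ 0.3902876 , -0.04669879], dtype=float32)) (np.float32(83.67918), array([ 0.5385203, -0.0581419], dtype=float32)) (np.float32(173.7974), array([ 0.43549404, -0.14905432], dtype=float32))
width 0.14859438
centre [ 0.4666796  -0.03176389] ang 83.71339
rel tcp: along 0.07924274956208435 lat 0.002702561828067753 tool x ang 83.65504201998822
```

View pics/s3.png

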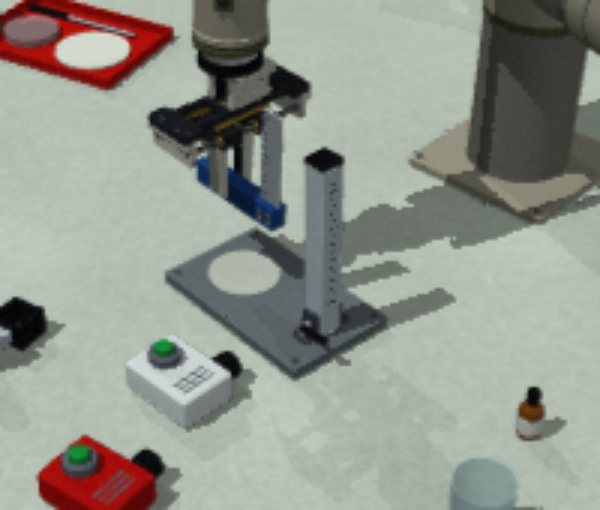

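Run:
```python
from h import *
f=np.load('w3.npz'); im,d,p,R=f['im'],f['d'],f['p'],f['R']; M=model('wrist',(p,R)); P=cloud(M,d)
print((P[55,465:512,2]*1000).round(1)); print((P[20:90,506,2]*1000).round(1))
hsv=cv2.cvtColor(im,cv2.COLOR_RGB2HSV)
for n in ['top','scene']:
    o=np.load(n+'0.npz')['im'].astype(float); a,dd,M2=shot(n); df=abs(a.astype(float)-o).mean(2)
    for q in ([.61,-.005,.03],[.58,-.005,.016],[.6615,-.02,.06],[.63,0,.042]):
        u,v=proj(M2,q)[0].round().astype(int); print(n,q,u,v,o[v-1:v+2,u-1:u+2].mean((0,1)).round(),a[v-1:v+2,u-1:u+2].mean((0,1)).round())
```

```text
[42.7 41.7 41.3 40.6 42.1 42.  41.6 41.5 41.7 41.8 41.2 41.6 41.6 41.2
 42.4 41.7 41.3 40.1 41.7 41.2 41.6 42.7 41.5 44.4 45.6 46.8 48.7 48.3
 50.7 51.4 51.7 53.4 53.  52.6 54.6 53.9  nan 51.2 53.3 53.  54.4 54.5
 54.1 55.3 57.9 57.4 58.6]
[41.8 41.1 41.5 41.2 43.  40.3  nan 39.8 41.4 42.8 45.8 49.5 51.2 52.2
 52.4 53.3 52.5 52.9 52.3 53.8 52.8 55.  53.8 54.1 54.  52.7 53.5 54.3
 53.3 53.5 53.5 53.5 52.9 53.9 53.1 54.5 54.5 54.1 53.1 52.6 52.7 53.5
 53.6 54.5 54.  53.8 53.4 53.6 52.4 53.7 54.1 54.  54.1 54.4 53.2 54.5
 53.1 53.7 51.8 51.1 49.6 46.8 43.  41.2 40.8 42.  42.2 41.3 42.  41.3]
top [0.61, -0.005, 0.03] 256 202 [86. 89. 86.] [88. 92. 89.]
top [0.58, -0.005, 0.016] 256 212 [126. 131. 127.] [130. 135. 130.]
top [0.6615, -0.02, 0.06] 262 183 [ 46. 100.  58.] [ 48. 103.  60.]
top [0.63, 0, 0.042] 255 195 [136. 139. 141.] [140. 143. 145.]
scene [0.61, -0.005, 0.03] 258 217 [169. 180. 170.] [180. 191. 181.]
scene [0.58, -0.005, 0.016] 264 216 [134. 143. 134.] [142. 151. 142.]
scene [0.6615, -0.02, 0.06] 244 215 [ 19. 130.  47.] [ 20. 138.  50.]
scene [0.63, 0, 0.042] 255 218 [191. 200. 197.] [202. 210. 208.]
```

move_arm:
  deltas: [0.02, -0.003, 0.03, 0, 0, 0, 0, 0.04, -0.003, 0.06, 0, 0, 0, 0, 0.04, -0.003, 0.085, 0, 0, 0, 0, 0.04, -0.003, 0.095, 0, 0, 0, 0, 0.04, -0.003, 0.095, 0, 0, 0, 0, 0.04, -0.003, 0.095, 0, 0, 0, 0, 0.04, -0.003, 0.095, 0, 0, 0, 0]

```text
t: 10.1
tool_pos: [0.463, -0.0705, 0.0458]
orientation: [2.339, 2.094, 0.002]
force: [-0.2, 0.4, -2.2]
opening: 0.0217
gripper_force: 40.0
```

Run:
```python
from h import *
p,R,s=tool();print(p,R.round(4),s['t'],s['force'],s['wrist_torque'])
c=np.array([.46668,-.03176]);a=np.radians(83.71);xb=np.array([np.cos(a),np.sin(a)]);yb=np.array([-xb[1],xb[0]])
print('to home along',(c-.015*xb-p[:2])@xb,'lat',(c-p[:2])@yb)
```

```text
[ 0.46297811 -0.0705309   0.04581759] [[ 1.101e-01  9.939e-01  2.000e-03]
 [ 9.939e-01 -1.101e-01 -6.000e-04]
 [-4.000e-04  2.000e-03 -1.000e+00]] 10.1 [-0.19401903  0.38206653 -2.18233515] [-0.11607961  0.12246278 -0.03299336]
to home along 0.02394308200358771 lat 0.0005681641659667867
```

move_arm:
  deltas: [0, -0.001, 0.006, 0, 0, 0, 0, 0, -0.001, 0.01, 0, 0, 0, 0, 0, -0.001, 0.013, 0, 0, 0, 0, 0, -0.001, 0.014, 0, 0, 0, 0, 0, -0.001, 0.014, 0, 0, 0, 0]

```text
t: 10.72
tool_pos: [0.4612, -0.0701, 0.0356]
orientation: [-2.339, -2.096, 0.002]
force: [-30.8, 6.6, 61.6]
opening: 0.0216
gripper_force: 40.0
```

move_arm:
  deltas: [0, 0, -0.003, 0, 0, 0, 0, 0, 0, -0.003, 0, 0, 0, 0, 0, 0, -0.003, 0, 0, 0, 0]

```text
t: 11.1
tool_pos: [0.4612, -0.0701, 0.0357]
orientation: [-2.34, -2.096, 0.001]
force: [-12.3, 2.7, 24.2]
opening: 0.0218
gripper_force: 40.0
```

Run:
```python
from h import *
p,R,s=tool();print(p,R.round(4),s['t'],s['force'],s['wrist_torque'],s['gripper_force'])
c=np.array([.46668,-.03176]);a=np.radians(83.71);xb=np.array([np.cos(a),np.sin(a)]);yb=np.array([-xb[1],xb[0]])
print('to home along',(c-.015*xb-p[:2])@xb,'lat',(c-p[:2])@yb)
im,d,M=shot('scene'); save('s4.png',cv2.resize(im[130:230,240:350],None,fx=5,fy=5,interpolation=2))
```

```text
[ 0.46122445 -0.07012431  0.0356951 ] [[ 1.096e-01  9.940e-01 -4.000e-04]
 [ 9.940e-01 -1.096e-01 -2.000e-04]
 [-2.000e-04 -4.000e-04 -1.000e+00]] 11.1 [-12.27242639   2.72153086  24.18897931] [0.38196801 2.56911683 0.03873978] 40.00761151313782
to home along 0.02373107963313738 lat -0.0012194835166245903
```

View pics/s4.png

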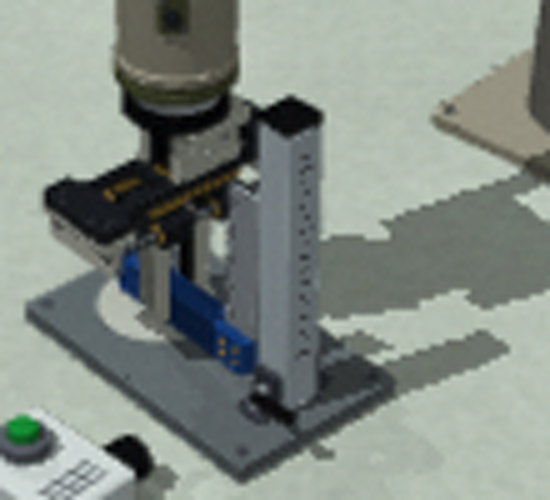

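Square stands on the plate in front of the column. Next I slide it forward with light down force.

move_arm:
  deltas: [0.002, 0.001, -0.001, 0, 0, 0, 0, 0.006, 0.001, -0.001, 0, 0, 0, 0, 0.01, 0.001, -0.001, 0, 0, 0, 0, 0.014, 0.001, -0.001, 0, 0, 0, 0, 0.018, 0.001, -0.001, 0, 0, 0, 0, 0.02, 0.001, -0.001, 0, 0, 0, 0, 0.02, 0.001, -0.001, 0, 0, 0, 0]

```text
t: 12.02
tool_pos: [0.4655, -0.0512, 0.0358]
orientation: [2.338, 2.094, 0.001]
force: [0.2, -4.6, 4.5]
opening: 0.0218
gripper_force: 40.0
```

```bash
cat > st.py <<'E'
from h import *
p,R,s=tool();print(p.round(4),R.round(4).tolist(),s['t'],np.round(s['force'],1),np.round(s['wrist_torque'],2),s['gripper_force'])
c=np.array([.46668,-.03176]);a=np.radians(83.71);xb=np.array([np.cos(a),np.sin(a)]);yb=np.array([-xb[1],xb[0]])
f=np.array(s['force'])[:2]
print('to home along',(c-.015*xb-p[:2])@xb,'lat',(c-p[:2])@yb,'F along',f@xb,'lat',f@yb)
E
python3 st.py
```

```text
[ 0.4655 -0.0512  0.0358] [[0.1097, 0.994, 0.0025], [0.994, -0.1097, -0.0019], [-0.0016, 0.0027, -1.0]] 12.025 [ 0.2 -4.6  4.5] [-0.82  0.22 -0.04] 39.996355175971985
to home along 0.00445907995604289 lat 0.0009740301533012133 F along -4.522423332750988 lat -0.7388437327009343
```

move_arm:
  deltas: [0.001, 0, 0.0005, 0, 0, 0, 0, 0.002, 0, 0.0005, 0, 0, 0, 0, 0.003, 0, 0.0005, 0, 0, 0, 0, 0.004, 0, 0.0005, 0, 0, 0, 0, 0.004, 0, 0.0005, 0, 0, 0, 0]

```text
t: 12.65
tool_pos: [0.4659, -0.0502, 0.0358]
orientation: [2.335, 2.092, -0.004]
force: [-4.2, -20.3, 8.5]
opening: 0.0215
gripper_force: 40.0
```

```bash
python3 st.py
```

```text
[ 0.4659 -0.0502  0.0358] [[0.1099, 0.9939, 0.0022], [0.9939, -0.1098, -0.0067], [-0.0064, 0.0029, -1.0]] 12.65 [ -4.2 -20.3   8.5] [-3.25  0.9   0.09] 40.00330030918121
to home along 0.0034059079386220253 lat 0.0012038242118342 F along -20.620113480606406 lat 1.929047990125846
```

Run:
```python
from h import *
c=np.array([.46668,-.03176]);a=np.radians(83.71);xb=np.array([np.cos(a),np.sin(a)]);yb=np.array([-xb[1],xb[0]])
o=np.load('top0.npz'); im,d,M=shot('top')
for nm,dd in (('before',o['d']),('now',d)):
    P=cloud(M,dd); Q=P.reshape(-1,3); k=(abs(Q[:,2]-.248)<.012)&(np.hypot(Q[:,0]-.475,Q[:,1]-.047)<.035); q=Q[k]
    x=(q[:,:2]-c)@xb; y=(q[:,:2]-c)@yb; print(nm,k.sum(),q[:,2].mean(),'along',x.min(),x.max(),x.mean(),'lat',y.min(),y.max())
o2=np.load('scene0.npz'); im2,d2,M2=shot('scene')
for nm,dd in (('before',o2['d']),('now',d2)):
    Q=cloud(M2,dd).reshape(-1,3); x=(Q[:,:2]-c)@xb; y=(Q[:,:2]-c)@yb
    # far/side face (+x_base side visible from scene cam): fit x vs z
    k=(abs(y)<.011)&(x>.07)&(x<.115)&(Q[:,2]>.06)&(Q[:,2]<.225); 
    A=np.c_[Q[k,2],np.ones(k.sum())]; s=np.linalg.lstsq(A,x[k],rcond=None)[0]; print(nm,k.sum(),'slope(lean=-)',s)
save('s5.png',cv2.resize(im2[130:230,240:350],None,fx=5,fy=5,interpolation=2))
```

```text
before 179 0.2505788291009671 along 0.057105743726190414 0.0883070939027899 0.07266604090607191 lat -0.01533544929344487 0.015929405975753447
now 177 0.25084165419260773 along 0.06622749629918252 0.09709924253295757 0.08146134811398416 lat -0.01517298135173215 0.016253358982176263
before 206 slope(lean=-) [-0.0382234   0.09945016]
now 197 slope(lean=-) [-0.00111652  0.09899162]
```

View pics/s5.png

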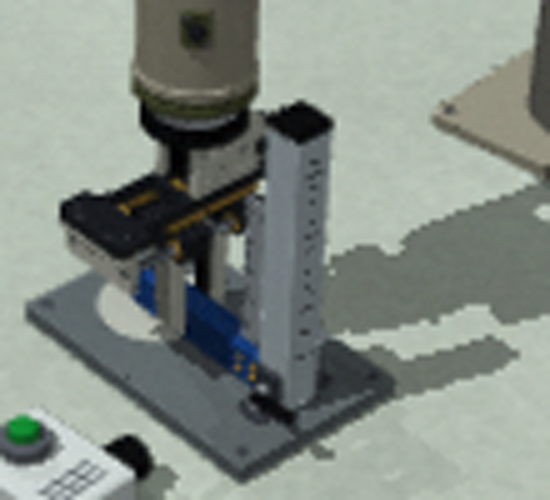

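The column is now within about 1 mrad of square. Now I press down firmly and remove the slight nose-down tilt.

move_arm:
  deltas: [0, 0, 0.0005, 0, 0.003, 0, 0, 0, 0, 0.001, 0, 0.006, 0, 0, 0, 0, 0.001, 0, 0.006, 0, 0, 0, 0, 0.001, 0, 0.006, 0, 0, 0, 0, 0.001, 0, 0.006, 0, 0]

```text
t: 13.38
tool_pos: [0.4659, -0.0502, 0.0357]
orientation: [2.338, 2.095, 0.002]
force: [-9.8, -18.4, 20.7]
opening: 0.0215
gripper_force: 40.0
```

```bash
python3 st.py
cat > lean.py <<'E'
from h import *
c=np.array([.46668,-.03176]);a=np.radians(83.71);xb=np.array([np.cos(a),np.sin(a)]);yb=np.array([-xb[1],xb[0]])
S=[]
for i in range(3):
    im2,d2,M2=shot('scene'); Q=cloud(M2,d2).reshape(-1,3); x=(Q[:,:2]-c)@xb; y=(Q[:,:2]-c)@yb
    k=(abs(y)<.011)&(x>.07)&(x<.115)&(Q[:,2]>.06)&(Q[:,2]<.225)
    S.append(np.polyfit(Q[k,2],x[k],1)[0])
    # stock: blue top face height along its length
    hsv=cv2.cvtColor(im2,cv2.COLOR_RGB2HSV).reshape(-1,3); b=(hsv[:,0]>100)&(hsv[:,0]<130)&(hsv[:,1]>110)&(abs(y)<.0115)&(abs(x)<.075)&(Q[:,2]>.041)
    if b.sum()>10: print('stock top',b.sum(),np.polyfit(x[b],Q[b,2],1))
print('slopes',S)
E
python3 lean.py
```

```text
[ 0.4659 -0.0502  0.0357] [[0.1097, 0.994, 0.0025], [0.994, -0.1097, -0.0007], [-0.0004, 0.0026, -1.0]] 13.375 [ -9.8 -18.4  20.7] [-3.25  2.02  0.13] 40.01041889190674
to home along 0.003387815099205491 lat 0.0012305841398723744 F along -19.357349928082137 lat 7.683667158605972
stock top 86 [-0.10764277  0.04946291]
stock top 78 [-0.00510212  0.04607613]
stock top 86 [0.08378926 0.05247008]
slopes [np.float64(-0.002100784763475053), np.float64(-0.008335512518168615), np.float64(0.005296564739275533)]
```

move_arm:
  deltas: [0.0005, -0.001, 0.0005, 0, 0, 0, 0, 0.0005, -0.0015, 0.0005, 0, 0, 0, 0, 0.0005, -0.0015, 0.0005, 0, 0, 0, 0, 0.0005, -0.0015, 0.0005, 0, 0, 0, 0]

```text
t: 14.02
tool_pos: [0.4658, -0.0502, 0.0357]
orientation: [2.337, 2.092, 0.005]
force: [-4.6, -21.5, 16.8]
opening: 0.0215
gripper_force: 40.0
```

```bash
python3 st.py; sed -i 's/range(3)/range(25)/; s/^print.*$/print("slope",np.mean(S),np.std(S)\/5)/; /stock top/d' lean.py; python3 lean.py
python3 - <<'E'
from h import *
c=np.array([.46668,-.03176]);a=np.radians(83.71);xb=np.array([np.cos(a),np.sin(a)]);yb=np.array([-xb[1],xb[0]])
im,d,M=shot('top');Q=cloud(M,d).reshape(-1,3); k=(abs(Q[:,2]-.166)<.012)&(abs((Q[:,:2]-c)@xb-.05)<.025)&(abs((Q[:,:2]-c)@yb)<.012)
q=Q[k]; print('blade top',k.sum(),((q[:,:2]-c)@xb),((q[:,:2]-c)@yb))
E
python3 st.py
```

```text
[ 0.4658 -0.0502  0.0357] [[0.1099, 0.9939, 0.0055], [0.9939, -0.1099, -0.0018], [-0.0012, 0.0057, -1.0]] 14.025 [ -4.6 -21.5  16.8] [-3.69  1.29  0.11] 40.01234471797943
to home along 0.0033781789532060756 lat 0.0011858133301085112 F along -21.85838710821234 lat 2.248937274370153
slope 0.0013114142531407509 0.0014761299012707317
blade top 14 [0.06670523 0.06459371 0.06658862 0.06400858 0.06148753 0.05885122
 0.05642408 0.0538289  0.05137493 0.06651787 0.05867726 0.05606323
 0.05343967 0.05090231] [-3.01767940e-03 -2.41911395e-03 -7.76005117e-05 -4.85307887e-04
 -7.61273308e-04 -1.34310575e-03 -1.35426587e-03 -1.85524934e-03
 -1.87646010e-03  3.00141196e-03  1.57311097e-03  1.03121509e-03
  4.04676940e-04  3.60507420e-05]
[ 0.4658 -0.0502  0.0357] [[0.1098, 0.9939, 0.0055], [0.9939, -0.1098, -0.0018], [-0.0012, 0.0057, -1.0]] 15.325 [ -3.8 -21.3  17.6] [-3.68  1.27  0.1 ] 40.012087225914
to home along 0.003376878399072354 lat 0.0011813703785394285 F along -21.550856998617444 lat 1.4510741701772896
```

move_arm:
  deltas: [0, 0, 0.0003, 0.003, 0, 0, 0, 0, 0, 0.0005, 0.005, 0.001, 0, 0, 0, 0, 0.0005, 0.005, 0.001, 0, 0, 0, 0, 0.0005, 0.005, 0.001, 0, 0]

```text
t: 15.82
tool_pos: [0.4659, -0.0502, 0.0357]
orientation: [2.34, 2.096, 0.0]
force: [-9.0, -21.1, 23.0]
opening: 0.0216
gripper_force: 40.0
```

```bash
python3 st.py; python3 lean.py
```

```text
[ 0.4659 -0.0502  0.0357] [[0.1098, 0.994, 0.0006], [0.994, -0.1098, -0.0003], [-0.0003, 0.0007, -1.0]] 15.825 [ -9.  -21.1  23. ] [-3.61  1.58  0.11] 40.01304388046265
to home along 0.003379559874262409 lat 0.001241669553694279 F along -21.929653749856296 lat 6.613741838413072
slope 0.0008390877985048123 0.0013852153631527119
```

Tool upright, column square within measurement noise, about 23 N down and 22 N against the column, steady. I'm handing in.

```bash
python3 -c "
from plant import robot
print(robot.close_job())"
```

```text
the job is handed in; nothing more can be done
None
```

I pressed the lamp button to its stop and released it. The arm is gripping the square home at about 23 N down and 22 N against the column, which measures square to within about 1.5 mrad, and the job is handed in.

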